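# Hang the brush basket in the notch of the rinse tub's rail

### The arm

A 7-joint arm with a two-finger parallel gripper is mounted at the origin on the work surface. World frame = base frame: x ahead of the robot, y to its left, z up, the work surface at z = 0. Lengths are in m, angles in rad, forces in N, time in s.
With the tool pointing down it reaches from about 0.425 to 0.875 m from the base axis. Payload 4.7 kg.
Tool frame: the origin (TCP) lies at the very end of the fingers, on their centre line; the grasp point (between the pads) lies 19 mm behind it (ctrl.grasp_offset is the distance from the TCP to the grasp point, in m); z points along the fingers, y is the direction in which the jaws open and shut (so a half turn about z gives the same grasp; the last joint's range is limited). The gripper opens to 87 mm and grips with 3 to 60 N. Pads are 19 mm wide; open, the fingers measure 117 mm over their backs; the gripper's body (75 mm by 190 mm) begins 51 mm behind the grasp point.
Start: joints at [-1.103, 0.321, -0.07, 1.45, 0.023, 1.371, -0.057], TCP at [0.285, 0.584, 0.198] pointing down, gripper open.
Joint ranges: [-2.86, 2.86], [-0.3, 2.09], [-1.38, 1.24], [0.06, 2.45], [-1.56, 4.7], [0.09, 2.05], [-2.69, 2.69]. Speed limits (rad/s): [2.57, 2.57, 3.14, 3.14, 3.14, 3.14, 3.14].

### API

Orientations are given as a rotation vector (axis times angle).
In Python, from bench import ctrl gives the robot as it stands.
- The arm moves only by the shell command python3 -m creep 'ROWS' [FORCE]. ROWS is JSON, a list that holds one entry, the list of rows, each a list of 7 numbers: the opening, from 0 (shut) to 1 (fully open), then the shift along the tool's x, y, z in mm, then the turn, a rotation vector about the tool's x, y, z in rad. In form: [[[grip, dx, dy, dz, rx, ry, rz], ...]]. A call has 1 to 5 rows; each row is the pose to reach, as a shift and turn from the pose commanded when the call began, along the tool's axes at that moment; what a row does not reach only later rows make up. A row lasts 1/10 s, in which the tool goes at most 50 mm and 8.59 degrees, less where a joint would pass 70% of its speed; a pose out of reach is approached as far as the arm can. A call with a gripper value outside its range is refused whole. The fingers move at their own pace and stop on an object; FORCE is the grip in N (left out, the last holds). Time passes only in rows, so rows that repeat a pose let the fingers close. It gives the time, the measured TCP pose, the force and the opening at its end, in the units of the state.
- ctrl.get_state(): the state, without advancing time (a new reading comes with each control period).
- ctrl.get_image(name): name is "side" or "top"; returns the picture (480x640x3 uint8, red, green, blue); there is no depth.
- ctrl.camera_params(name): a dict with "K" (3x3 intrinsics, pixels), "pose" (4x4, takes a point from camera to world coordinates). Camera axes: x right, y down, z forward; pixel columns grow to the right and rows downward; lengths in m; the calibration is good to about 2 mm. A picture is of the moment at which its call begins. camera_params takes no time and is no camera call.
- ctrl.close_job(): hands the job in, once; it reports no verdict.
The state is a dict: "time": time; "joint_positions": joint angles; "qd": joint speeds; "joint_torque": joint torques, N m; "position": TCP position; "tool_rot": TCP orientation; "ft_force": force on the tool from outside, world axes, zero at the start; "torque": the same for the moment, N m; "grip_width": opening from 0.0 (shut) to 1.0 (fully open).
Only numpy, scipy, OpenCV 4.12 (cv2) and the standard library are available. Lean on these libraries where they do the work, as an engineer would, in place of code of your own. Each camera call takes 0.05 s, during which the arm holds its last target. There are 200 camera calls.

### The job

Pick up the small steel brush basket by its wooden grip and hook its bent lip over the plain part of the aluminium rail on the rinse tub's near wall, with the basket inside the tub, so the lip rests on the rail top beside the notch. Then slide it gently along the rail until the lip is over the notch and lower it fully home there, let go, and leave it hanging level. Do not press hard on the tub or rail (keep well under 25 N), and leave the loose pot, bowl, vases and saucer where they stand.

Things in the scene. Friction and masses are not known exactly. Their poses are not given: they have to be found in the camera images.
- basket: Loose open-topped steel brush basket (about 0.25 kg, varies), standing upright on the table left or right of the tub. Origin: centre of the box's underside; z up. Box 56 mm in x, 80 mm in y, 62 mm high. On its -x side a neck 30 mm wide rises to a bent lip that points to -x, with a wooden grip on top.
- lip (a point): On the basket: in the lip's slot, on the underside of its flat bridge, at basket x = -32.5, y = 0, z = 83 mm. The bridge is 30 mm long in y and 4 mm thick. The slot, open below, is 9 mm wide in x (4.5 mm each side of this point), between the neck and an outer leg that comes down 17 mm and then flares outward 8 mm more.
- grip (a point): Middle of the basket's wooden grip, at basket x = -32.5, y = 0, z = 112 mm: an upright block on the bridge, 12 mm thick in x, 30 mm wide in y, from z = 87 to 132 mm. Pinch it from above across its 12 mm, the fingertips no lower than basket z = 90 mm.
- tub: Grey plastic rinse tub, fixed, open on top, 220 mm in x, 300 mm in y, 100 mm high, walls and floor 6 mm thick. Origin: centre of its underside; z up; its -x wall faces the robot, turned by up to 0.25 rad. A rigid aluminium rail stands on that near wall.
- rail_line (a point): Top edge line of the rail: centre of its thickness, over the middle of the near wall, tub x = -107, y = 0, z = 120 mm. The rail is 6 mm thick, flush with the wall, 220 mm long in y, clamped off-centre (does not slide when pushed), but always reaches from y = -80 to +80 mm. The lip on the plain rail: basket origin at tub z = 37 mm.
- notch_zone (a point): Height of the notch's floor (z = 110 mm) at the middle of the near wall, NOT the notch itself. The one square notch in the rail's top, 36 mm long in y, 10 mm deep (its floor darker), is centred anywhere from y = -30 to +30 mm of here; feel or look. The 30 mm lip rests on the plain top until it is wholly over the notch. Home: basket origin at tub z = 27 mm.
- pot: White straight-sided ceramic pot with a brush in it, 76 mm across, 90 mm high, loose, on the side of the tub opposite to the basket; to be left alone. Origin: centre of its underside.
- bowl: White ceramic bowl, 84 mm across, 45 mm high, loose, standing on the tub's floor towards its far wall; to be left alone. Origin: centre of its underside.
- vase1: Round white unglazed vase, 112 mm across, 90 mm high, loose, beyond the tub's left end; to be left alone. Origin: centre of its underside.
- vase2: Round off-white unglazed vase, 112 mm across, 90 mm high, loose, beyond the tub's right end; to be left alone. Origin: centre of its underside.
- saucer: White saucer, 90 mm across, 15 mm high, loose, between robot and tub; to be left alone. Origin: centre of its underside.
Mind the look-alikes: they are no part of the job. Leave any pink look-alike of the basket alone.

How it is judged:
By the outcome, as a careful person would: the job done as asked, in the order asked, and still so for the second after the job is handed in, with the robot touching nothing.
It also fails if it takes over 64 s, if anything falls off the work surface, if the arm or the gripper's body presses on something with over 40 N, if the wrist force passes 120 N, or if a joint passes its speed limit or range.

## Working session

There is one attempt and no reset: what is moved stays moved. The work goes in short steps, Python scripts to look and compute and a shell command to move; the robot and the scene stay as the last step left them, time stands still between calls to the robot, and variables do not carry over. Pictures are saved under pics/ and viewed, about 8 in all and at most 12, crops included, and the job is handed in when it is done.

```bash
ls; mkdir -p pics; python3 - <<'E'
from bench import ctrl
import cv2
for n in("side","top"):
    cv2.imwrite(f"pics/{n}0.png",ctrl.get_image(n)[:,:,::-1]); p=ctrl.camera_params(n); print(n,p["K"],p["pose"])
print(ctrl.get_state(),ctrl.grasp_offset)
E
```

```text
pics
side [[523.60594473   0.         320.80481419]
 [  0.         523.60594473 239.09491881]
 [  0.           0.           1.        ]] [[ 8.94133123e-01 -3.14909818e-01  3.18367344e-01  1.61424805e-01]
 [-4.47800942e-01 -6.29618610e-01  6.34865909e-01 -7.47219908e-01]
 [ 5.24496554e-04 -7.10219834e-01 -7.03979767e-01  8.59742505e-01]
 [ 0.00000000e+00  0.00000000e+00  0.00000000e+00  1.00000000e+00]]
top [[549.19048072   0.         318.77547188]
 [  0.         549.19048072 240.58285637]
 [  0.           0.           1.        ]] [[ 0.01910934 -0.9893018   0.14462636  0.34254681]
 [-0.9996048  -0.01592143  0.02316795 -0.05086629]
 [-0.02061744 -0.14501192 -0.98921507  1.20078835]
 [ 0.          0.          0.          1.        ]]
{'time': 0.1, 'joint_positions': array([-1.10287393,  0.32172757, -0.07008178,  1.4515741 ,  0.02258809,
        1.37081667, -0.05690229]), 'qd': array([-2.15032316e-04, -1.97154393e-03, -1.18399079e-03, -2.66409223e-03,
        5.89323757e-04,  1.16050380e-03,  1.90837099e-05]), 'joint_torque': array([-3.92668971e-04, -4.92568231e+01, -4.05879216e-01, -3.13404679e+01,
       -6.41278666e-02,  3.94790818e-02,  5.83521114e-05]), 'position': array([0.28476371, 0.58368622, 0.19737415]), 'tool_rot': array([-7.06659433e-01, -3.06076704e+00,  2.68825229e-03]), 'ft_force': array([ 0.22444674, -0.55436642, -1.26012871]), 'torque': array([-0.08027825, -0.01041028,  0.00603434]), 'grip_width': 0.997105629162123} 0.0187
```

View pics/side0.png

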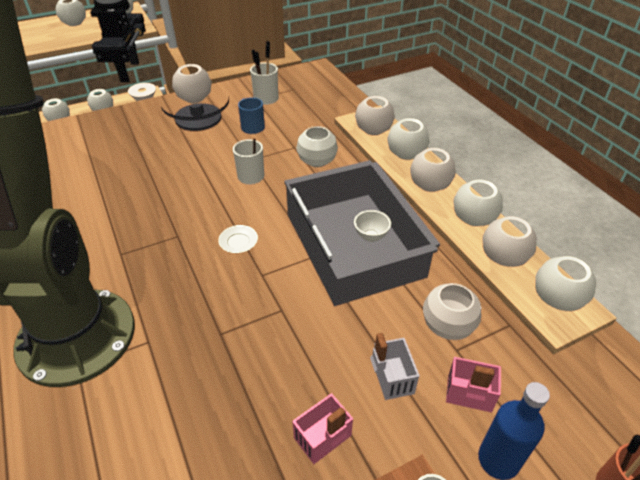

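View pics/top0.png

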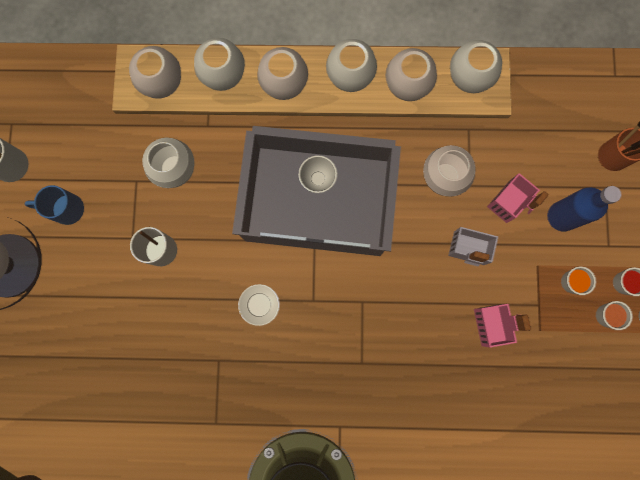

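Candidates for the basket are the steel one at side (395,368) / top (473,246), and pink look-alikes at side (323,428) and (475,383), top (497,325) and (514,197). The steel (grey) one matches the description. Next I'll check it and the rail in enlarged crops.

```bash
python3 - <<'E'
import cv2,numpy as np
t=cv2.imread("pics/top0.png");s=cv2.imread("pics/side0.png")
R=lambda i,x,y,w,h,W,H:cv2.resize(i[y:y+h,x:x+w],(W,H),interpolation=cv2.INTER_CUBIC)
a=np.hstack([R(t,440,215,70,60,400,343)[:300],R(s,355,325,80,80,400,400)[:300]])
b=R(t,230,220,180,45,800,200)
cv2.imwrite("pics/crop1.png",np.vstack([a,b]))
a=np.hstack([R(s,270,165,160,140,560,490)])
cv2.imwrite("pics/crop2.png",a)
E
cat > h.py <<'E'
import numpy as np
from bench import ctrl
from scipy.spatial.transform import Rotation as Rn
def px(n,u,v,z):
    p=ctrl.camera_params(n);K,T=np.array(p["K"]),np.array(p["pose"])
    d=T[:3,:3]@np.linalg.solve(K,[u,v,1]);o=T[:3,3]
    return o+d*(z-o[2])/d[2]
def proj(n,P):
    p=ctrl.camera_params(n);K,T=np.array(p["K"]),np.array(p["pose"])
    c=K@(T[:3,:3].T@(np.array(P)-T[:3,3]));return c[:2]/c[2]
def tri(uv1,uv2):
    A=[];B=[]
    for n,uv in(("top",uv1),("side",uv2)):
        p=ctrl.camera_params(n);K,T=np.array(p["K"]),np.array(p["pose"])
        d=T[:3,:3]@np.linalg.solve(K,[*uv,1]);d/=np.linalg.norm(d);M=np.eye(3)-np.outer(d,d)
        A.append(M);B.append(M@T[:3,3])
    return np.linalg.lstsq(np.vstack(A),np.hstack(B),rcond=None)[0]
E
```

```text
(no output)
```

View pics/crop1.png

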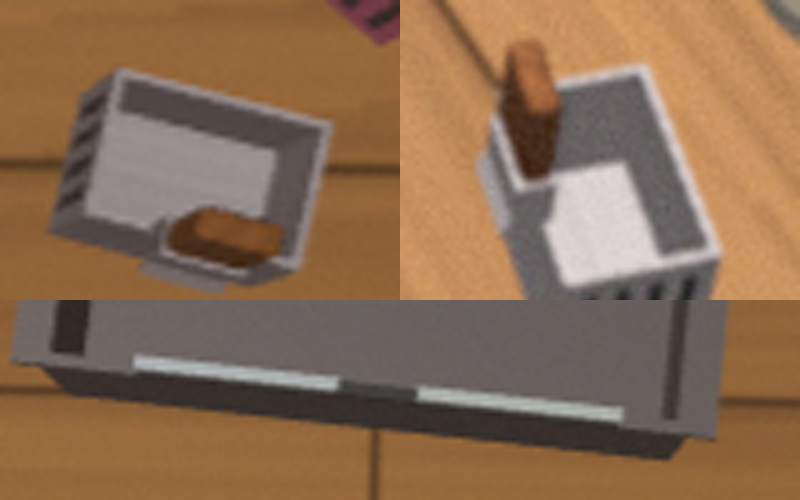

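View pics/crop2.png

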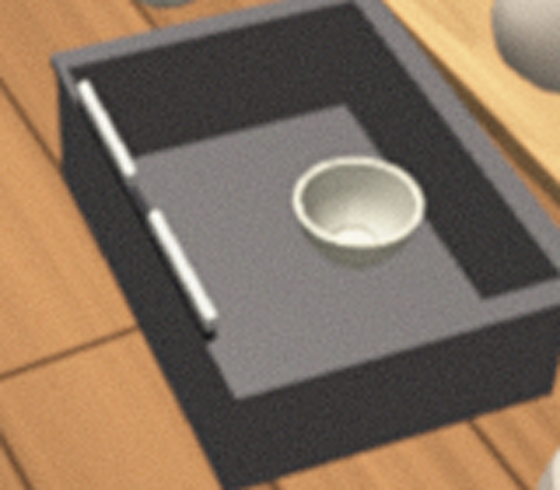

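The crops show the steel basket's grip top near top (482,255) and side (381,337). The rail runs from top (260,234) to (370,245), with its dark notch between (306.5,239) and (324,241).

```bash
python3 - <<'E'
from h import *
np.set_printoptions(precision=4,suppress=True)
print("rail top",[px("top",*p,.12) for p in((260.1,234.2),(306.5,239.3),(323.8,241.4),(370.2,245.6))])
print("rail side",[px("side",*p,.12) for p in((293.7,189.3),(307.7,214.1),(313.7,225.6),(330.6,257))])
c=[px("top",*p,.062) for p in((460.65,227.6),(497.75,236.35),(492,261.9))]
print("rim",c)
print("grip top/side",px("top",481.7,254.7,.132),px("side",381.3,337,.132),tri((481.7,254.7),(381.3,337)))
v=c[0]-c[1];w=c[1]-c[2];print("yaw",np.arctan2(v[1],v[0])-np.pi/2,np.arctan2(w[1],w[0]),np.linalg.norm(v),np.linalg.norm(w))
print(Rn.from_rotvec(ctrl.get_state()["tool_rot"]).as_matrix())
E
```

```text
rail top [array([0.5116, 0.0919, 0.12  ]), array([ 0.5027, -0.0011,  0.12  ]), array([ 0.4991, -0.0356,  0.12  ]), array([ 0.4921, -0.1277,  0.12  ])]
rail side [array([0.5125, 0.0872, 0.12  ]), array([ 0.5048, -0.0008,  0.12  ]), array([ 0.5006, -0.0382,  0.12  ]), array([ 0.4909, -0.1327,  0.12  ])]
rim [array([ 0.5413, -0.3205,  0.062 ]), array([ 0.524 , -0.3971,  0.062 ]), array([ 0.4702, -0.3838,  0.062 ])]
grip top/side [ 0.4761 -0.3438  0.132 ] [ 0.477  -0.3424  0.132 ] [ 0.4761 -0.3434  0.1337]
yaw -0.22222443145105197 -0.24287171809890234 0.07851733229363518 0.05537854225222522
[[-0.8988  0.4384 -0.0007]
 [ 0.4384  0.8988 -0.0016]
 [-0.0001 -0.0017 -1.    ]]
```

```bash
cat >> h.py <<'E'
def go(x,y,z,yaw):
    "tool shift(mm)/turn to put TCP at x,y,z, pointing down with tool y at world angle yaw"
    s=ctrl.get_state();R=Rn.from_rotvec(s["tool_rot"])
    ty=np.array([np.cos(yaw),np.sin(yaw),0]);tz=np.array([0,0,-1.])
    T=Rn.from_matrix(np.c_[np.cross(ty,tz),ty,tz])
    d=R.inv().apply(np.array([x,y,z])-s["position"])*1e3;r=(R.inv()*T).as_rotvec()
    print("shift",np.round(d,1),"turn",np.round(r,3),"| pos",np.round(s["position"],4),"F",np.round(s["ft_force"],1),"g",round(float(s["grip_width"]),3),"t",round(s["time"],2),"rows",round(np.linalg.norm(d)/50,1))
E
python3 -c "
from h import *
go(.5,.1,.28,-.23)"
```

```text
shift [-405.5 -340.5  -82. ] turn [-1.000e-03  1.000e-03  1.347e+00] | pos [0.2848 0.5837 0.1974] F [ 0.2 -0.6 -1.3] g 0.997 t 0.1 rows 10.7
```

```bash
python3 -m creep '[[[1,-405,-340,-82,0,0,1.347],[1,-405,-340,-82,0,0,1.347],[1,-405,-340,-82,0,0,1.347],[1,-405,-340,-82,0,0,1.347],[1,-405,-340,-82,0,0,1.347]]]'; python3 -c "
from h import *
go(.5,.1,.28,-.23)"
```

```text
time: 0.6
position: [0.3858, 0.3564, 0.2366]
tool_rot: [-1.787, -2.584, 0.001]
ft_force: [1.6, 0.9, 0.2]
grip_width: 0.998
shift [-280.2   16.3  -43.4] turn [-0.     0.     0.591] | pos [0.3858 0.3564 0.2366] F [1.6 0.9 0.2] g 0.998 t 0.6 rows 5.7
```

```bash
python3 -m creep '[[[1,-280,16,-43,0,0,0.591],[1,-280,16,-43,0,0,0.591],[1,-280,16,-43,0,0,0.591],[1,-280,16,-43,0,0,0.591],[1,-280,16,-43,0,0,0.591]]]'; python3 -c "
from h import *
go(.475,-.344,.25,-.23)"
```

```text
time: 1.1
position: [0.4873, 0.1312, 0.2747]
tool_rot: [-2.459, -1.955, -0.0]
ft_force: [0.5, 1.0, -0.0]
grip_width: 1.004
shift [-465.8   94.9   24.6] turn [-0.    -0.     0.003] | pos [0.4873 0.1312 0.2747] F [ 0.5  1.  -0. ] g 1.004 t 1.1 rows 9.5
```

```bash
M='';python3 -m creep '[[[1,-466,95,25,0,0,0],[1,-466,95,25,0,0,0],[1,-466,95,25,0,0,0],[1,-466,95,25,0,0,0],[1,-466,95,25,0,0,0]]]' >/dev/null; python3 -c "
from h import *
go(.475,-.344,.20,-.23)"
```

```text
shift [-221.4   44.5   61. ] turn [ 0.    -0.001  0.006] | pos [ 0.4807 -0.1182  0.2612] F [ 1.4  1.3 -1.1] g 0.999 t 1.6 rows 4.7
```

```bash
python3 -m creep '[[[0.5,-221,45,61,0,0,0],[0.5,-221,45,61,0,0,0],[0.5,-221,45,61,0,0,0],[0.5,-221,45,61,0,0,0],[0.5,-221,45,61,0,0,0]]]' >/dev/null; python3 - <<'E'
from h import *
import cv2
go(.475,-.344,.094,-.23)
i=ctrl.get_image("side")[:,:,::-1];j=ctrl.get_image("top")[:,:,::-1]
s=ctrl.get_state()["position"]
for n in("side","top"): print(n,proj(n,s),proj(n,[.475,-.344,.132]))
cv2.imwrite("pics/c3.png",np.hstack([cv2.resize(i[280:420,320:460],(400,400)),cv2.resize(j[180:320,410:550],(400,400))]))
E
```

```text
shift [  1.4   0.4 105.4] turn [-0.001  0.001  0.003] | pos [ 0.4744 -0.3452  0.1994] F [-0.8  0.4  0.7] g 0.63 t 2.1 rows 2.1
side [383.94468704 315.5508762 ] [380.77707781 338.15070409]
top [493.4840217  252.25804273] [481.83656368 255.27651223]
```

View pics/c3.png

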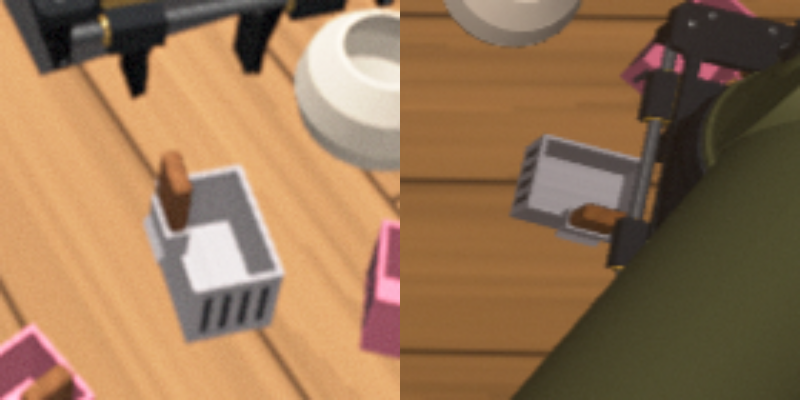

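```bash
python3 -m creep '[[[0.5,1,0,60,0,0,0],[0.5,1,0,105,0,0,0],[0.5,1,0,105,0,0,0],[0.5,1,0,105,0,0,0],[0.3,1,0,105,0,0,0]]]' ; python3 -m creep '[[[0,0,0,0,0,0,0],[0,0,0,0,0,0,0],[0,0,0,0,0,0,0],[0,0,0,0,0,0,0],[0,0,0,0,0,0,0]]]' 30; python3 - <<'E'
from h import *
go(.475,-.344,.20,-.23)
E
```

```text
time: 2.7
position: [0.478, -0.3415, 0.098]
tool_rot: [2.453, 1.958, 0.003]
ft_force: [0.1, 0.3, 0.4]
grip_width: 0.466
time: 3.2
position: [0.4765, -0.341, 0.0959]
tool_rot: [2.456, 1.959, 0.001]
ft_force: [-0.9, -0.4, 2.9]
grip_width: 0.13
shift [  -3.2   -0.7 -104.1] turn [ 0.001 -0.     0.006] | pos [ 0.4765 -0.341   0.0959] F [-0.9 -0.4  2.9] g 0.13 t 3.2 rows 2.1
```

```bash
python3 -m creep '[[[0,0,0,-40,0,0,0],[0,0,0,-80,0,0,0],[0,0,0,-120,0,0,0],[0,0,0,-160,0,0,0],[0,0,0,-170,0,0,0]]]' ; python3 - <<'E'
from h import *
go(.497,-.069,.262,-.092)
E
```

```text
time: 3.7
position: [0.4777, -0.3422, 0.2695]
tool_rot: [2.452, 1.955, 0.004]
ft_force: [1.0, -0.5, -2.2]
grip_width: 0.131
shift [270.7 -42.    6.9] turn [ 0.006  0.002 -0.132] | pos [ 0.4777 -0.3422  0.2695] F [ 1.  -0.5 -2.2] g 0.131 t 3.7 rows 5.5
```

```bash
python3 -m creep '[[[0,54,-8,2,0,0,-0.03],[0,108,-17,4,0,0,-0.06],[0,162,-25,5,0,0,-0.09],[0,216,-34,6,0,0,-0.12],[0,250,-39,7,0,0,-0.132]]]';python3 -m creep '[[[0,20,-3,0,0,0,0],[0,20,-3,0,0,0,0],[0,20,-3,0,0,0,0]]]' ; python3 - <<'E'
from h import *
import cv2
go(.497,-.069,.225,-.092)
i=ctrl.get_image("side")[:,:,::-1];j=ctrl.get_image("top")[:,:,::-1]
s=ctrl.get_state()["position"]
for n in("side","top"): print(n,proj(n,s),proj(n,[.497,-.069,.12]))
cv2.imwrite("pics/c4.png",np.hstack([cv2.resize(i[140:280,250:390],(400,400)),cv2.resize(j[170:310,270:410],(400,400))]))
E
```

```text
time: 4.2
position: [0.4926, -0.0892, 0.257]
tool_rot: [-2.319, -2.117, 0.001]
ft_force: [1.1, 1.1, -2.1]
grip_width: 0.135
time: 4.5
position: [0.4918, -0.0716, 0.2572]
tool_rot: [-2.32, -2.117, 0.003]
ft_force: [-0.8, -0.7, -2.6]
grip_width: 0.136
shift [ 3.1  5.  32.2] turn [-0.002  0.001  0.001] | pos [ 0.4918 -0.0716  0.2572] F [-0.8 -0.7 -2.6] g 0.136 t 4.5 rows 0.7
side [317.20150193 183.80166198] [318.80247869 235.47482938]
top [344.40681065 234.37242784] [340.60171324 242.70456378]
```

View pics/c4.png

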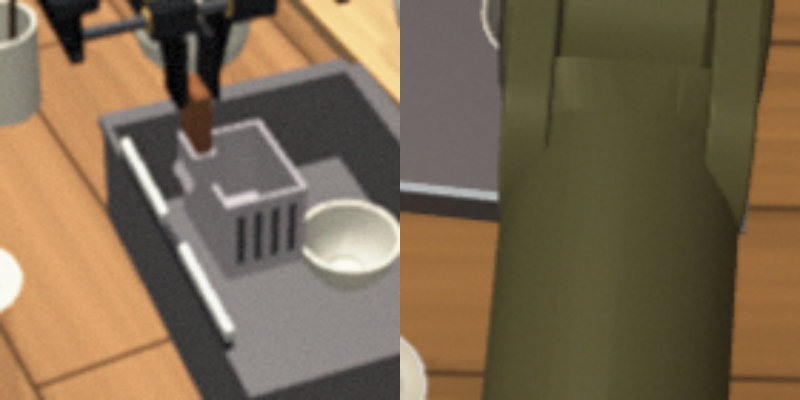

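The side view shows the basket upright in the fingers above the tub. Rim corners are at about (341.5,182.5) and (356.7,205.8), and the rail is clear below with its notch near (311,220). I'll compare these with the model.

```bash
python3 - <<'E'
from h import *
import cv2
s=ctrl.get_state();R=Rn.from_euler("z",-.092)
o=s["position"]+[0,0,-.0955]
i=ctrl.get_image("side")[:,:,::-1]
v=cv2.resize(i[140:280,250:390],(600,600),interpolation=cv2.INTER_CUBIC);k=600/140
def d(P,c):
    u=(np.array(proj("side",P))-[250,140]+.5)*k;cv2.drawMarker(v,tuple(int(a) for a in u),c,0,9,1)
for p in((28,40,62),(28,-40,62),(-28,-40,62),(28,-40,0),(-28,-40,0),(28,-40,60),(-28,40,62),(-32.5,-15,87),(-32.5,15,87),(-38.5,-15,132)):
    d(o+R.apply((np.array(p)+[32.5,0,0])/1e3),(0,0,255))
# rail: near line edges at z=.12, notch
n=np.array([.5015,-.019,.12])
for t in(-.11,-.018,.018,.11): d(n+R.apply([0,t,0]),(0,255,0))
for t in(.018,-.018):d(n+R.apply([0,t,-.01]),(255,255,0))
cv2.imwrite("pics/c5.png",v)
E
```

```text
(no output)
```

View pics/c5.png

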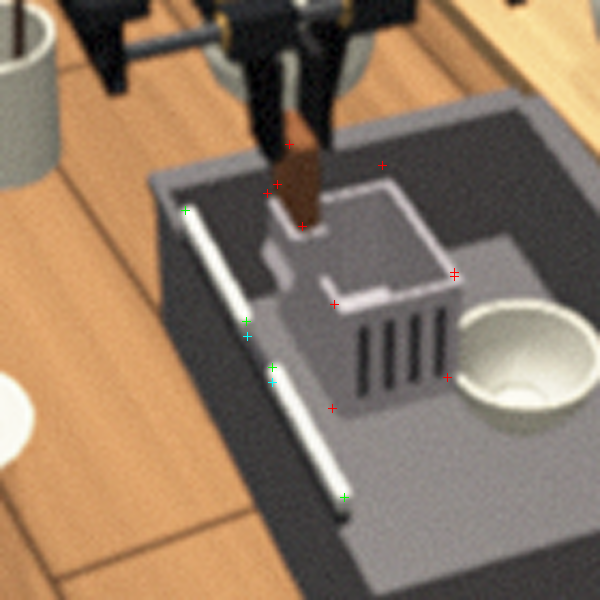

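```bash
python3 -m creep '[[[0,3,9,0,0,0,0],[0,3,9,10,0,0,0],[0,3,9,20,0,0,0],[0,3,9,20,0,0,0],[0,3,9,20,0,0,0]]]' ; python3 - <<'E'
from h import *
import cv2
go(.5005,-.069,.150,-.095)
i=ctrl.get_image("side")[:,:,::-1]
cv2.imwrite("pics/c6.png",cv2.resize(i[150:270,270:390],(600,600),interpolation=cv2.INTER_CUBIC))
E
```

```text
time: 5.15
position: [0.5013, -0.0693, 0.2379]
tool_rot: [-2.321, -2.116, 0.002]
ft_force: [-0.5, -0.3, -2.2]
grip_width: 0.133
shift [ 0.2 -0.7 87.9] turn [-0.001  0.     0.003] | pos [ 0.5013 -0.0693  0.2379] F [-0.5 -0.3 -2.2] g 0.133 t 5.15 rows 1.8
```

View pics/c6.png

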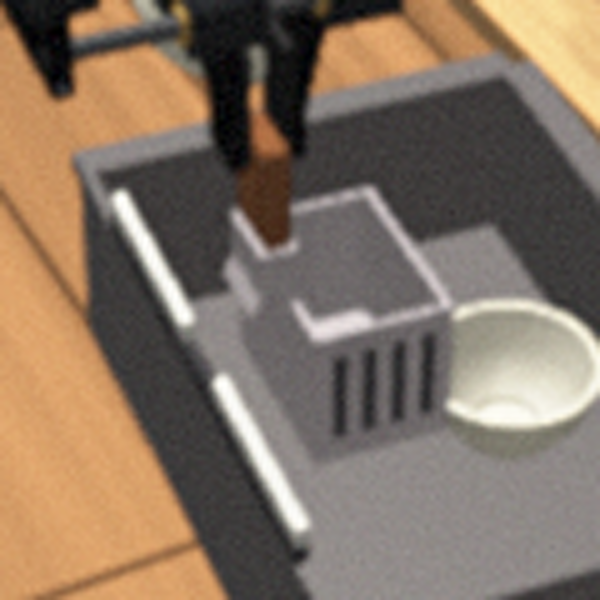

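```bash
python3 - <<'E'
from h import *
from scipy.optimize import least_squares
s=ctrl.get_state();P=s["position"]
pts=np.array([(28,40,62),(28,-40,62),(-28,-40,62),(-28,-40,0),(28,-40,0)])
uv=np.array([(372,187),(452,303),(312,339),(322,464),(447,430)])/5+[269.9,149.9]
def pose(q,p): # rotate about grip point
    R=Rn.from_euler("xyz",[q[3],q[4],q[5]])
    return P+[0,0,.0165]+q[:3]/1e3+R.apply((p+[32.5,0,-112])/1e3)
def f(q):
    r=[(np.array(proj("side",pose(q,p)))-u) for p,u in zip(pts,uv)]
    return np.r_[np.ravel(r)/.5,q[:3]/[2,5,2],q[3:]/1*[1/.1,1/.03,0],(q[5]+.095)/.03]
q=least_squares(f,[0,0,0,0,0,-.095]).x
print(q,np.round(f(q)[:10],1))
q=least_squares(lambda q:f([q[0],q[1],0,0,0,-.095]),[0,0]).x;print(q,np.round(f([*q,0,0,0,-.095])[:10],1))
E
```

```text
[-0.46473947 -4.79425127 -1.2291965  -0.0719597  -0.00974766 -0.10640149] [-0.2  0.4  0.3 -0.2  0.7 -0.  -2.1  0.2  1.3 -0.8]Traceback (most recent call last):
  File "<stdin>", line 14, in <module>
    return func(*args, **kwargs)
    vector_fun = VectorFunction(
        fun_wrapped,
    ...<6 lines>...
        workers=workers
    )
    self._update_fun()
    ~~~~~~~~~~~~~~~~^^
    self.f = self.fun_wrapped(xp_copy(self.x))
             ~~~~~~~~~~~~~~~~^^^^^^^^^^^^^^^^^
    return np.atleast_1d(self.fun(x))
                         ~~~~~~~~^^^
    return self.f(x, *self.args, **self.kwargs)
           ~~~~~~^^^^^^^^^^^^^^^^^^^^^^^^^^^^^^
  File "<stdin>", line 14, in <lambda>
  File "<stdin>", line 10, in f
  File "<stdin>", line 8, in pose
TypeError: unsupported operand type(s) for /: 'list' and 'float'
```

```bash
python3 -m creep '[[[0,0,0,30,0,0,0],[0,0,0,60,0,0,0],[0,0,0,75,0,0,0],[0,0,0,82,0,0,0],[0,0,0,82,0,0,0]]]';python3 -m creep '[[[0,0,0,3,0,0,0],[0,0,0,5,0,0,0],[0,0,0,6,0,0,0]]]' ; python3 - <<'E'
from h import *
import cv2
go(.497,-.069,.1325,-.095)
i=ctrl.get_image("side")[:,:,::-1]
cv2.imwrite("pics/c7.png",cv2.resize(i[150:270,270:390],(600,600),interpolation=cv2.INTER_CUBIC))
E
```

```text
time: 5.7
position: [0.5015, -0.0692, 0.1562]
tool_rot: [-2.321, -2.117, 0.001]
ft_force: [0.1, 0.3, -1.2]
grip_width: 0.137
time: 6.0
position: [0.5016, -0.0691, 0.1515]
tool_rot: [-2.321, -2.116, -0.0]
ft_force: [-4.8, 1.0, 5.3]
grip_width: 0.133
shift [-0.3 -4.5 19. ] turn [-0.    -0.001  0.003] | pos [ 0.5016 -0.0691  0.1515] F [-4.8  1.   5.3] g 0.133 t 6.0 rows 0.4
```

View pics/c7.png

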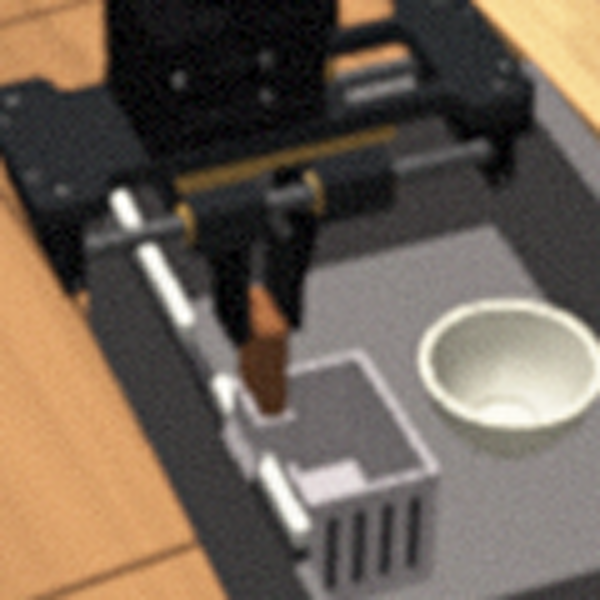

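The flared leg at (240,450) is on the outer side of the rail, with the box inside the tub. The contact force (-x, +z) matches the flare touching the rail's outer edge, so I'll ease toward -x.

```bash
python3 -m creep '[[[0,0,-1,0,0,0,0],[0,0,-2,0,0,0,0],[0,0,-3,0,0,0,0],[0,0,-3,0,0,0,0]]]';python3 -m creep '[[[0,0,0,1,0,0,0],[0,0,0,2,0,0,0],[0,0,0,3,0,0,0],[0,0,0,4,0,0,0],[0,0,0,4,0,0,0]]]'
```

```text
time: 6.45
position: [0.4991, -0.0689, 0.1502]
tool_rot: [2.32, 2.116, 0.001]
ft_force: [-0.8, 0.0, -3.0]
grip_width: 0.134
time: 6.95
position: [0.4988, -0.0689, 0.1463]
tool_rot: [2.321, 2.117, -0.0]
ft_force: [-0.4, -0.0, -1.4]
grip_width: 0.135
```

```bash
python3 -m creep '[[[0,0,0,1,0,0,0],[0,0,0,2,0,0,0],[0,0,0,3,0,0,0],[0,0,0,4,0,0,0],[0,0,0,4,0,0,0]]]'; python3 -m creep '[[[0,0,0,1,0,0,0],[0,0,0,2,0,0,0],[0,0,0,3,0,0,0],[0,0,0,4,0,0,0],[0,0,0,4,0,0,0]]]'
```

```text
time: 7.45
position: [0.4987, -0.0688, 0.1424]
tool_rot: [-2.321, -2.117, 0.0]
ft_force: [-0.1, -0.8, -1.3]
grip_width: 0.136
time: 7.95
position: [0.4987, -0.0689, 0.1383]
tool_rot: [-2.321, -2.117, 0.0]
ft_force: [-0.0, -0.3, -2.5]
grip_width: 0.137
```

```bash
python3 -m creep '[[[0,0,0,1,0,0,0],[0,0,0,2,0,0,0],[0,0,0,2,0,0,0],[0,0,0,3,0,0,0],[0,0,0,3,0,0,0]]]'; python3 -m creep '[[[0,0,0,1,0,0,0],[0,0,0,1,0,0,0],[0,0,0,1,0,0,0]]]'
```

```text
time: 8.45
position: [0.4987, -0.0689, 0.1354]
tool_rot: [-2.321, -2.117, 0.0]
ft_force: [-0.5, -0.4, -3.5]
grip_width: 0.132
time: 8.75
position: [0.4988, -0.0689, 0.1345]
tool_rot: [2.321, 2.117, 0.0]
ft_force: [-0.7, 0.0, -2.1]
grip_width: 0.131
```

```bash
python3 -m creep '[[[0,0,0,1,0,0,0],[0,0,0,1,0,0,0],[0,0,0,1,0,0,0]]]'; python3 -m creep '[[[0,0,0,1,0,0,0],[0,0,0,1,0,0,0],[0,0,0,1,0,0,0]]]'
```

```text
time: 9.05
position: [0.4988, -0.0689, 0.1335]
tool_rot: [2.321, 2.117, 0.0]
ft_force: [0.8, 0.1, -3.3]
grip_width: 0.131
time: 9.35
position: [0.499, -0.069, 0.133]
tool_rot: [2.321, 2.117, 0.001]
ft_force: [-1.7, -0.5, 2.6]
grip_width: 0.134
```

```bash
python3 -m creep '[[[0,0,0,0.5,0,0,0],[0,0,0,0.5,0,0,0],[0,0,0,0.5,0,0,0]]]'; python3 -m creep '[[[0,2,0,0,0,0,0],[0,4,0,0,0,0,0],[0,7,0,0,0,0,0],[0,10,0,0,0,0,0],[0,10,0,0,0,0,0]]]';python3 - <<'E'
from h import *
import cv2
go(.5035,-.019,.1325,-.095)
i=ctrl.get_image("side")[:,:,::-1]
cv2.imwrite("pics/c8.png",cv2.resize(i[170:270,270:370],(600,600),interpolation=cv2.INTER_CUBIC))
E
```

```text
time: 9.65
position: [0.4991, -0.069, 0.1329]
tool_rot: [2.321, 2.117, 0.001]
ft_force: [-2.9, -0.3, 6.0]
grip_width: 0.136
time: 10.15
position: [0.5, -0.0626, 0.1331]
tool_rot: [2.32, 2.112, -0.004]
ft_force: [-2.5, -6.1, 6.5]
grip_width: 0.132
shift [43.7 -0.6  0.4] turn [0.001 0.005 0.001] | pos [ 0.5    -0.0626  0.1331] F [-2.5 -6.1  6.5] g 0.132 t 10.15 rows 0.9
```

View pics/c8.png

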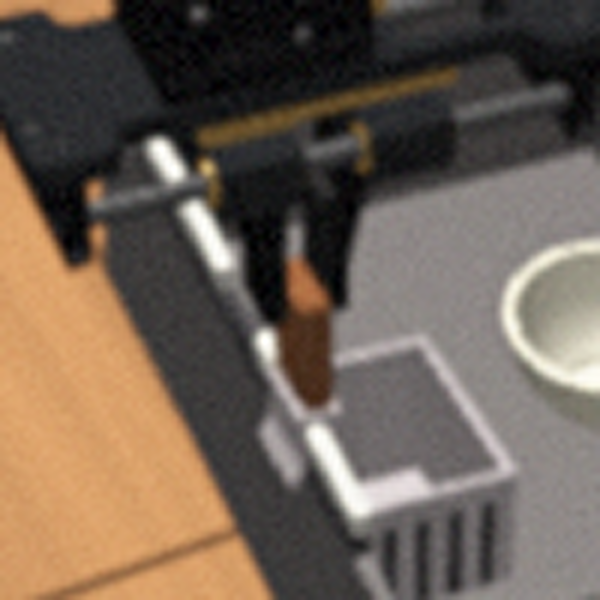

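The lip is hooked on the plain part of the rail, just short of the notch (lip around (295,390), notch (245,300)), with the box inside. Drag is 6 N, so I'll ease the downward pressure and slide on.

```bash
python3 -m creep '[[[0,0,0,-0.7,0,0,0],[0,3,0,-0.7,0,0,0],[0,6,0,-0.7,0,0,0],[0,9,0,-0.7,0,0,0],[0,12,0,-0.7,0,0,0]]]'; python3 -m creep '[[[0,3,0,0,0,0,0],[0,6,0,0,0,0,0],[0,9,0,0,0,0,0],[0,12,0,0,0,0,0],[0,12,0,0,0,0,0]]]'
```

```text
time: 10.7
position: [0.5013, -0.0475, 0.1331]
tool_rot: [2.32, 2.116, -0.0]
ft_force: [-0.7, -5.0, 4.7]
grip_width: 0.132
time: 11.2
position: [0.502, -0.0335, 0.1325]
tool_rot: [-2.319, -2.118, -0.001]
ft_force: [0.4, -0.8, 1.2]
grip_width: 0.132
```

```bash
python3 -m creep '[[[0,2,0,0.5,0,0,0],[0,4,0,0.5,0,0,0],[0,6,0,0.5,0,0,0],[0,8,0,0.5,0,0,0],[0,8,0,0.5,0,0,0]]]'; python3 -m creep '[[[0,1.5,0,0.3,0,0,0],[0,3,0,0.3,0,0,0],[0,4,0,0.3,0,0,0],[0,5,0,0.3,0,0,0],[0,5,0,0.3,0,0,0]]]'
```

```text
time: 11.7
position: [0.5025, -0.0263, 0.132]
tool_rot: [-2.32, -2.117, -0.0]
ft_force: [0.4, -1.1, 0.8]
grip_width: 0.132
time: 12.2
position: [0.5029, -0.0216, 0.1317]
tool_rot: [-2.32, -2.117, -0.0]
ft_force: [-0.7, -1.1, 0.2]
grip_width: 0.136
```

```bash
python3 -m creep '[[[0,1,0,0.3,0,0,0],[0,2,0,0.3,0,0,0],[0,3,0,0.5,0,0,0],[0,3,0,0.5,0,0,0]]]'; python3 -m creep '[[[0,1,0,0.3,0,0,0],[0,2,0,0.3,0,0,0],[0,3,0,0.5,0,0,0],[0,3,0,0.5,0,0,0]]]'
```

```text
time: 12.6
position: [0.5034, -0.019, 0.1315]
tool_rot: [2.321, 2.117, 0.0]
ft_force: [0.2, -1.6, 0.6]
grip_width: 0.139
time: 13.0
position: [0.5038, -0.0161, 0.1311]
tool_rot: [2.321, 2.117, 0.0]
ft_force: [0.2, -2.8, 2.8]
grip_width: 0.134
```

```bash
python3 -m creep '[[[0,1,0,0,0,0,0],[0,2,0,0,0,0,0],[0,2,0,0,0,0,0]]]'; python3 -m creep '[[[0,1,0,0,0,0,0],[0,2,0,0.0,0,0,0],[0,2,0,0,0,0,0]]]'
```

```text
time: 13.3
position: [0.5038, -0.0136, 0.1308]
tool_rot: [-2.321, -2.117, -0.001]
ft_force: [0.3, -1.3, 0.7]
grip_width: 0.138
time: 13.6
position: [0.5035, -0.0112, 0.1304]
tool_rot: [-2.319, -2.117, 0.001]
ft_force: [1.1, 0.1, -1.2]
grip_width: 0.132
```

```bash
python3 - <<'E'
from h import *
import cv2
go(.5035,-.0145,.1225,-.095)
i=ctrl.get_image("side")[:,:,::-1]
cv2.imwrite("pics/c9.png",cv2.resize(i[170:270,270:370],(600,600),interpolation=cv2.INTER_CUBIC))
E
```

```text
shift [-3.3  0.3  7.9] turn [-0.001 -0.001  0.004] | pos [ 0.5035 -0.0112  0.1304] F [ 1.1  0.1 -1.2] g 0.132 t 13.6 rows 0.2
```

View pics/c9.png

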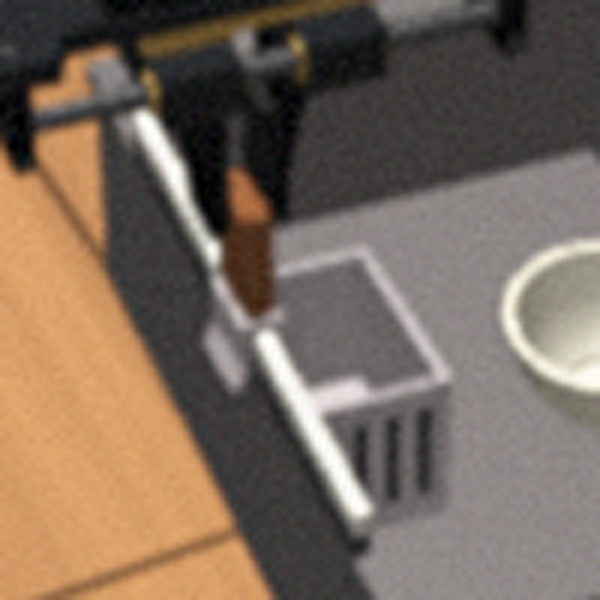

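The lip sits between the rail segments, which end at (218,265) and (260,335), so it covers the notch. The support force has also gone. Lowering gently now.

```bash
python3 -m creep '[[[0,0,0,0.7,0,0,0],[0,0,0,1.4,0,0,0],[0,0,0,2,0,0,0],[0,0,0,2,0,0,0]]]'
```

```text
time: 14.05
position: [0.5039, -0.0121, 0.1288]
tool_rot: [-2.321, -2.117, 0.0]
ft_force: [-0.2, 0.8, -1.8]
grip_width: 0.133
```

```bash
python3 -m creep '[[[0,0,0,1,0,0,0],[0,0,0,2,0,0,0],[0,0,0,2,0,0,0]]]';python3 -m creep '[[[0,0,0,1,0,0,0],[0,0,0,2,0,0,0],[0,0,0,2,0,0,0]]]'
```

```text
time: 14.35
position: [0.5039, -0.0121, 0.1268]
tool_rot: [-2.321, -2.117, 0.0]
ft_force: [-0.2, -0.9, -2.5]
grip_width: 0.137
time: 14.65
position: [0.5039, -0.0121, 0.1247]
tool_rot: [-2.321, -2.117, 0.0]
ft_force: [-0.0, 0.4, -2.7]
grip_width: 0.137
```

It's dropping freely into the notch, and should be home at a TCP z of about 0.121–0.1225.

```bash
python3 -m creep '[[[0,0,0,1,0,0,0],[0,0,0,1.5,0,0,0],[0,0,0,1.5,0,0,0]]]';python3 -m creep '[[[0,0,0,1,0,0,0],[0,0,0,1,0,0,0],[0,0,0,1,0,0,0]]]'
```

```text
time: 14.95
position: [0.504, -0.0121, 0.1234]
tool_rot: [2.321, 2.117, 0.0]
ft_force: [-0.3, 0.4, -2.6]
grip_width: 0.135
time: 15.25
position: [0.5043, -0.0122, 0.1231]
tool_rot: [2.321, 2.117, 0.001]
ft_force: [-2.5, -0.7, 5.3]
grip_width: 0.129
```

```bash
python3 -m creep '[[[0,0,0,0.3,0,0,0],[0,0,0,0.3,0,0,0],[0.3,0,0,0,0,0,0],[0.4,0,0,0,0,0,0],[0.4,0,0,0,0,0,0]]]';python3 -m creep '[[[0.4,0,0,0,0,0,0],[0.4,0,0,0,0,0,0],[0.4,0,0,-4,0,0,0],[0.4,0,0,-12,0,0,0],[0.4,0,0,-25,0,0,0]]]';python3 -m creep '[[[0.4,0,0,-30,0,0,0],[0.4,0,0,-70,0,0,0],[0.4,0,0,-110,0,0,0],[0.4,0,0,-140,0,0,0],[0.4,0,0,-140,0,0,0]]]'
python3 - <<'E'
from h import *
import cv2
i=ctrl.get_image("side")[:,:,::-1];j=ctrl.get_image("top")[:,:,::-1]
cv2.imwrite("pics/full.png",i);cv2.imwrite("pics/fullt.png",j)
v=cv2.resize(i[170:290,270:390],(600,600),interpolation=cv2.INTER_CUBIC)
R=Rn.from_euler("z",-.095);lip=np.array([.5015,-.019,.11])
for p in((28,40,62),(28,-40,62),(-28,-40,62),(28,-40,0),(-32.5,-15,132),(-32.5,15,132)):
    u=(proj("side",lip+R.apply((np.array(p)+[32.5,0,-83])/1e3))-[269.6,169.6])*5;cv2.drawMarker(v,tuple(int(a) for a in u),(0,0,255),0,9,1)
cv2.imwrite("pics/c10.png",v)
E
```

```text
time: 15.75
position: [0.504, -0.012, 0.1222]
tool_rot: [2.321, 2.117, 0.0]
ft_force: [0.7, 0.2, 0.3]
grip_width: 0.324
time: 16.25
position: [0.5036, -0.0122, 0.1478]
tool_rot: [-2.321, -2.117, 0.001]
ft_force: [-0.4, 0.0, 0.2]
grip_width: 0.396
time: 16.75
position: [0.5067, -0.0123, 0.2934]
tool_rot: [2.318, 2.113, 0.013]
ft_force: [1.3, 0.6, -0.6]
grip_width: 0.398
```

View pics/c10.png

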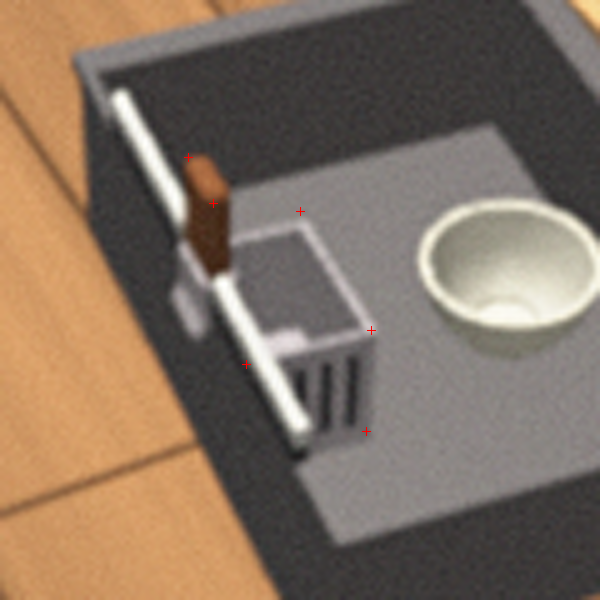

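The basket hangs in the notch, with its rim corners at (304,222) and (373,333) within about 2 mm of the home model. Last, I'll check stillness and the other objects numerically.

```bash
python3 -m creep '[[[0.4,0,0,-20,0,0,0],[0.4,0,0,-20,0,0,0],[0.4,0,0,-20,0,0,0],[0.4,0,0,-20,0,0,0],[0.4,0,0,-20,0,0,0]]]'; python3 - <<'E'
from h import *
import cv2
a=cv2.imread("pics/full.png").astype(int);o=cv2.imread("pics/side0.png").astype(int)
b=ctrl.get_image("side")[:,:,::-1].astype(int)
print("basket change",abs(a-b)[200:270,300:350].mean())
# per-object change vs start (side): mean abs diff
for n,(u,v) in dict(pot=(249,160),bowl=(372,225),vase1=(317,145),vase2=(452,310),saucer=(238,239),pink1=(323,428),pink2=(475,383),bare=(150,300)).items():
    print(n,round(abs(o-b)[v-22:v+22,u-22:u+22].mean(),1))
print("F",ctrl.get_state()["ft_force"])
E
```

```text
time: 17.35
position: [0.5035, -0.0122, 0.3063]
tool_rot: [-2.321, -2.116, 0.002]
ft_force: [-0.6, 0.5, -0.2]
grip_width: 0.402
basket change 3.225904761904762
pot 4.1
bowl 4.0
vase1 12.9
vase2 4.1
saucer 3.3
pink1 3.7
pink2 3.9
bare 3.9
F [0.03145639 0.39426329 0.3387821 ]
```

```bash
python3 - <<'E'
from h import *
print("TCP px",proj("side",ctrl.get_state()["position"]))
import cv2
o=cv2.imread("pics/top0.png").astype(int);b=ctrl.get_image("top")[:,:,::-1].astype(int)
print("vase1 top",abs(o-b)[137:187,143:193].mean())
ctrl.close_job()
E
```

```text
TCP px [308.04885589 142.68038214]
vase1 top 9.1036
the job is handed in; nothing more can be done
```

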